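# Close up the nutmeg tin in the spice drawer

### The job

The tin with nutmegs in it has been filled: put the aluminium lid squarely on it, so that it sits fully home on the rim, and then press the black button in the lid all the way down so that it stays down. Leave the nutmeg tin standing where it is, and leave the empty tin open and undisturbed.

Things in the scene. Friction and masses are not known exactly. Their poses are not given: they have to be found in the camera images.
- nutmeg_tin: Open aluminium tin with brown nutmegs inside, loose, 0.18 kg, upright on the middle clear tier of the grey drawer, nearer to or farther from the robot than the empty one. Outer diameter 70 mm, inner 64, height 60; nutmegs reach 43 mm up. Origin: centre of its underside, z up. With the lid seated, the disc lies on the rim and the lid's origin is 48 mm above this one; sideways play 5 mm.
- spare_tin: Identical open tin, but empty, on the same tier about 160 mm from the other: leave it alone. Origin: centre of its underside, z up. Nearby: the middle tier is 24 mm above the work surface, the drawer's side walls 55 mm, its front panel 75 mm; four fixed glass tubes on the top tier (towards +y) reach 155 mm.
- lid: Loose round aluminium lid, 0.1 kg, right way up on the drawer floor, on the -y side of the tiers. Origin: centre of its underside, z up. From the bottom: tapered grey plug z 0-12 mm (diameter 40 at the foot, 54 at the top), disc 12-17 mm (diameter 74), round grip collar 17-37 mm (diameter 40, pinch it from above), in its middle a black button (diameter 26), face at 45 mm when up, 38 mm when down.
- button (a joint): Travel of the lid's black button in m: 0 up (as at the start), 0.007 fully down. It moves straight down into the collar against a friction of about 3 N plus damping, and stays where it is left (no spring).
Things that resemble listed ones, but are neither listed nor needed, are in the scene too. What is shaped like the nutmeg_tin but turquoise or yellow is not meant. What is shaped like the lid but blue or orange is not meant.

How it is judged:
By the outcome, as a careful person would: the job done as asked, in the order asked, and still so for the second after the job is handed in, with the robot touching nothing.
It also fails if it takes over 38 s, if anything falls off the work surface, if the arm or the gripper's body presses on something with over 40 N, if the wrist force passes 120 N, or if a joint passes its speed limit or range.

### The arm

A 6-joint arm with a two-finger parallel gripper is mounted at the origin on the work surface. World frame = base frame: x ahead of the robot, y to its left, z up, the work surface at z = 0. Lengths are in mm, angles in rad, forces in N, time in s.
With the tool pointing down it reaches from about 350 to 875 mm from the base axis. Payload 4.2 kg.
Tool frame: the origin (TCP) lies at the very end of the fingers, on their centre line; the grasp point (between the pads) lies 19 mm behind it; z points along the fingers, y is the direction in which the jaws open and shut (so a half turn about z gives the same grasp; the last joint's range is limited). The gripper opens to 85 mm and grips with 20 to 120 N. Pads are 22 mm wide; open, the fingers measure 114 mm over their backs; the gripper's body (76 mm by 85 mm) begins 54 mm behind the grasp point. The pads swing forward as they close: fully open they stand 13 mm farther back than shut.
Start: joints at [-0.977, 0.385, 0.008, 0, -1.194, -0.259], TCP at [205.377, -590.27, 201.512] pointing down, gripper open.
Joint ranges: [-3.14, 3.14], [-1.21, 2.06], [-1.07, 1.41], [-3.16, 2.05], [-2.99, -0.16], [-3.1, 3.1]. Speed limits (rad/s): [2.79, 2.79, 3.14, 3.14, 3.14, 3.14].

### API

Orientations are given as a unit quaternion [x, y, z, w].
In Python, from bench import arm, optics, job gives the robot as it stands.
- The arm moves only by the tool send_rows, never from a script. Its argument "steps" is a list that holds one entry, the list of rows, each a list of 5 numbers: the shift along the tool's x, y, z in cm, then the turn about the tool's z in rad, then the opening, from 0 (shut) to 1 (fully open). A call has 1 to 10 rows; each row shifts and turns the pose as measured when the row begins, along the tool's axes as they then stand; what a row does not reach is not made up. A row lasts 1/12 s, in which the tool goes at most 41.7 mm and 7.16 degrees, less where a joint would pass 70% of its speed; a pose out of reach is approached as far as the arm can. A call with a gripper value outside its range is refused whole. The fingers move at their own pace and stop on an object; the grip force is fixed at half the most. Time passes only in rows, so rows that do not move let the fingers close. It gives the time, the measured TCP pose, the force and the opening at its end, in the units of the state.
- arm.read_state(): the state, without advancing time (a new reading comes with each control period).
- optics.get_image(name): name is "scene" or "top" or "wrist"; returns (picture, depth): 384x512x3 uint8, blue, green, red; 384x512 float32, mm along the optical axis (not along the pixel's ray), 0 where there is no reading.
- optics.get_calibration(name): a dict with "K" (3x3 intrinsics, pixels), "k1" (the pictures are not rectified: a ray, as slopes to the right and down, at radius r is drawn at 1 + k1 r^2 times it, then the intrinsics apply), "rvec" (rotation vector, rad) and "tvec" (3), from world to camera coordinates, as OpenCV has them; the wrist camera has in their place "hand_eye" (4x4, takes a point from camera to tool coordinates, whose origin is the TCP and whose axes are the flange's). Camera axes: x right, y down, z forward; pixel columns grow to the right and rows downward; lengths in mm; the calibration is good to about 2 mm. A picture is of the moment at which its call begins: read the wrist's pose just before it. get_calibration takes no time and is no camera call.
- job.job_done(): hands the job in, once; it reports no verdict.
The state is a dict: "clock": time; "joints": joint angles; "joint_vel": joint speeds; "joint_efforts": joint torques, N m; "position": TCP position; "ee_rot": TCP orientation; "contact_force": force on the tool from outside, world axes, zero at the start; "wrist_torque": the same for the moment, N m; "gripper_width": finger opening in mm.
Only numpy, scipy, OpenCV 4.12 (cv2) and the standard library are available. Lean on these libraries where they do the work, as an engineer would, in place of code of your own. Each camera call takes 0.05 s, during which the arm holds its last target. There are 200 camera calls.

## Working session

There is one attempt and no reset: what is moved stays moved. The work goes in short steps, Python scripts to look and compute and a tool call to move; the robot and the scene stay as the last step left them, time stands still between calls to the robot, and variables do not carry over. Pictures are saved under pics/ and viewed, about 8 in all and at most 12, crops included, and the job is handed in when it is done.

Besides the shell and the picture viewer there is one more tool, called after "Emit:" as a command line: name --argument value ..., lists and objects as JSON in quotes. send_rows: Moves the arm, as the interface text tells. Its arguments: {"type":"object","properties":{"steps":{"type":"array","items":{"type":"array","items":{"type":"array","items":{"type":"number"}}}}},"required":["steps"]}

```bash
mkdir -p pics; cat > h.py <<'E'
import numpy as np, cv2
from scipy.spatial.transform import Rotation as R
from bench import arm, optics, job
def grab(n):
    s=arm.read_state(); im,d=optics.get_image(n); c=optics.get_calibration(n)
    if 'hand_eye' in c:
        T=np.eye(4); T[:3,:3]=R.from_quat(s['ee_rot']).as_matrix(); T[:3,3]=s['position']
        M=T@np.array(c['hand_eye'])
    else:
        W=np.eye(4); W[:3,:3]=cv2.Rodrigues(np.array(c['rvec'],float))[0]; W[:3,3]=np.ravel(c['tvec']); M=np.linalg.inv(W)
    return im,d,(np.array(c['K'],float),float(c['k1']),M)
def rays(c,uv):
    K,k1,M=c; uv=np.asarray(uv,float).reshape(-1,1,2)
    n=cv2.undistortPoints(uv,K,np.array([k1,0,0,0.]))[:,0]
    return np.c_[n,np.ones(len(n))]@M[:3,:3].T, M[:3,3]
def plane(c,uv,z):
    r,o=rays(c,uv); return o+r*((z-o[2])/r[:,2])[:,None]
def cloud(c,uv,d):
    r,o=rays(c,uv); return o+r*np.asarray(d).reshape(-1,1)
E
python3 - <<'E'
from h import *
for n in ('top','scene','wrist'):
    im,d,c=grab(n); cv2.imwrite(f'pics/{n}0.png',im); np.savez(f'{n}0.npz',im=im,d=d,K=c[0],k1=c[1],M=c[2])
    print(n,c[2].round(2).tolist())
s=arm.read_state();print(s)
E
```

```text
top [[-0.03, -0.99, 0.13, 537.78], [-1.0, 0.02, -0.04, -86.29], [0.03, -0.14, -0.99, 901.97], [0.0, 0.0, 0.0, 1.0]]
scene [[-0.33, 0.76, -0.56, 1131.86], [0.94, 0.26, -0.2, 62.59], [-0.01, -0.59, -0.81, 753.29], [0.0, 0.0, 0.0, 1.0]]
wrist [[-0.33, 0.91, 0.26, 138.33], [0.94, 0.32, 0.09, -613.81], [0.0, 0.28, -0.96, 372.41], [0.0, 0.0, 0.0, 1.0]]
{'clock': 0.15, 'joints': array([-9.77430475e-01,  3.85359351e-01,  6.92480766e-03, -3.38412712e-04,
       -1.19402765e+00, -2.58541673e-01]), 'joint_vel': array([-0.0004462 , -0.00358448,  0.00295516,  0.00257091,  0.00086909,
       -0.00031346]), 'joint_efforts': array([-4.26433007e-04, -3.92678547e+01,  1.88581234e+01,  4.18862522e+00,
       -3.41183229e-03,  5.22531693e-06]), 'position': array([ 205.1802133 , -589.82663487,  200.68152532]), 'ee_rot': array([-1.66569607e-01,  9.86029334e-01,  8.23493794e-04, -2.00926760e-04]), 'contact_force': array([-0.47166915,  0.14223642, -0.15404961]), 'wrist_torque': array([ 0.01142638, -0.02456024,  0.01527198]), 'gripper_width': 85.53728974706762}
```

View pics/top0.png

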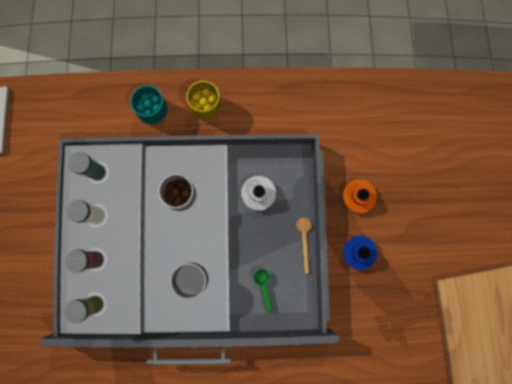

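View pics/scene0.png

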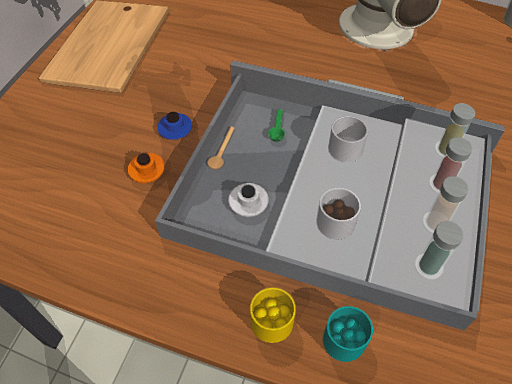

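The top view shows the nutmeg tin at about (177,192), the lid at (259,193) and the empty tin at (190,280). In the scene view the tin is at (339,212) and the lid's button at (248,190). The orange and blue lids and the yellow and turquoise tins are decoys outside the drawer.

```bash
cat > m.py <<'E'
from h import *
def ld(n):
    f=np.load(f'{n}0.npz'); return f['im'],f['d'],(f['K'],float(f['k1']),f['M'])
def win(im,d,c,u,v,h):
    vv,uu=np.mgrid[v-h:v+h,u-h:u+h]; uv=np.c_[uu.ravel(),vv.ravel()]; dd=d[vv,uu].ravel()
    return uv,im[vv,uu].reshape(-1,3),cloud(c,uv,dd),dd>0
def circ(p):
    A=np.c_[2*p[:,:2],np.ones(len(p))]; x=np.linalg.lstsq(A,(p[:,:2]**2).sum(1),rcond=None)[0]
    return x[:2],np.sqrt(x[2]+x[:2]@x[:2])
B={}
for n,lid,tin,sp in (('top',(259,193),(177,192),(190,280)),('scene',(248,196),(339,212),(348,138))):
    im,d,c=ld(n)
    uv,col,P,ok=win(im,d,c,*lid,32)
    b=(col.max(1)<60)&ok&(np.hypot(*(uv-np.array(lid)).T)<16)
    B[n]=(c,uv[b].mean(0)); print(n,'button px',uv[b].mean(0),b.sum(),'depth pt',np.median(P[b],0).round(1))
    bp=np.median(P[b],0); near=ok&(np.hypot(*(P[:,:2]-bp[:2]).T)<60)
    print(' z hist',np.histogram(P[near,2],np.arange(-5,70,5)))
    for t in (tin,sp):
        uv,col,P,ok=win(im,d,c,*t,32)
        r=ok&(P[:,2]>76)&(P[:,2]<95)
        print(' tin rim',circ(P[r]),P[r][:,2].mean().round(1),r.sum(),'centre z hist',np.histogram(P[ok,2],np.arange(0,100,8))[0])
(r1,o1),(r2,o2)=[rays(c,p) for c,p in B.values()]
r1,r2=r1[0],r2[0]; t=np.linalg.lstsq(np.c_[r1,-r2],o2-o1,rcond=None)[0]
print('button tri',o1+t[0]*r1,o2+t[1]*r2)
E
python3 m.py
```

```text
top button px [258.71111111 191.08888889] 90 depth pt [ 653.4 -127.5   51.6]
 z hist (array([   0,  216, 1213,   27,    6,  532,   99,    5,    8,  132,   42,
        104,    2,    0]), array([-5,  0,  5, 10, 15, 20, 25, 30, 35, 40, 45, 50, 55, 60, 65]))
 tin rim (array([652.93297784,  38.46584964]), np.float64(33.51257305719045)) 83.2 212 centre z hist [   0   20 1189 1778   30  200   90  416  118   53  185    1]
 tin rim (array([477.71777874,  15.87357887]), np.float64(33.552120289830484)) 83.8 188 centre z hist [   0    0 1000 2677   39   36   47   35   42   35  169    3]
scene button px [247.85820896 191.19402985] 134 depth pt [ 657.8 -125.7   50.5]
 z hist (array([  0, 453, 997,   1,  28, 599,  50,  29,  39, 163,  51,  93,   0,
         0]), array([-5,  0,  5, 10, 15, 20, 25, 30, 35, 40, 45, 50, 55, 60, 65]))
 tin rim (array([654.63155693,  38.91742175]), np.float64(33.55541245626654)) 81.3 366 centre z hist [   0    0 1466  872   93  167  239  525  246  213  258    0]
 tin rim (array([478.68710302,  16.57375935]), np.float64(33.51488099485904)) 80.9 288 centre z hist [  36   12 1598  982  233  229  206  177  203  205  189    0]
button tri [ 654.21456381 -127.38690249   45.32040811] [ 654.10445875 -126.98074998   45.28595793]
```

Emit:
send_rows --steps '[[[-3.6, 1.8, 0, 0, 1], [-3.6, 1.8, 0, 0, 1], [-3.6, 1.8, 0, 0, 1], [-3.6, 1.8, 0, 0, 1], [-3.6, 1.8, 0, 0, 1], [-3.6, 1.8, 0, 0, 1], [-3.6, 1.8, 0, 0, 1], [-3.6, 1.8, 0, 0, 1], [-3.6, 1.8, 0, 0, 1], [-3.6, 1.8, 0, 0, 1]]]'

```text
clock: 0.98
position: [490.2, -296.3, 196.3]
ee_rot: [-0.159, 0.987, 0.003, -0.003]
contact_force: [0.5, -1.1, 0.1]
gripper_width: 85.1
```

Emit:
send_rows --steps '[[[-3.6, 1.8, 0, 0, 1], [-3.6, 1.8, 0, 0, 1], [-3.6, 1.8, 0, 0, 1], [-3.6, 1.8, 0, 0, 1], [-3.6, 1.8, 0, 0, 1], [-2, 1, 0, 0, 1], [0, 0, 0, 0, 1], [0, 0, 0, 0, 1]]]'

```text
clock: 1.65
position: [656.6, -123.0, 191.8]
ee_rot: [-0.164, 0.987, 0.004, -0.005]
contact_force: [-0.8, 0.1, -0.5]
gripper_width: 85.5
```

```bash
cat > w.py <<'E'
import sys
from h import *
im,d,c=grab('wrist'); n=sys.argv[1]; cv2.imwrite(f'pics/{n}.png',im); np.savez(f'{n}0.npz',im=im,d=d,K=c[0],k1=c[1],M=c[2])
s=arm.read_state(); print(s['position'],s['ee_rot'].round(4),R.from_quat(s['ee_rot']).as_matrix().round(3).tolist())
E
python3 w.py w1
```

```text
[ 656.25703279 -123.31168246  191.5958638 ] [-0.1634  0.9865  0.0046 -0.0049] [[-0.947, -0.322, -0.011], [-0.322, 0.947, 0.007], [0.008, 0.011, -1.0]]
```

View pics/w1.png

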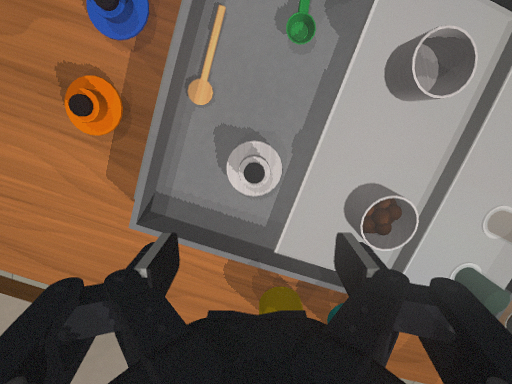

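The wrist view shows the lid at (254,168) with its button at (254,173), and the nutmeg tin at (388,222). I'll measure both from here, with depth and with rays cast from two views.

```bash
cat > m2.py <<'E'
from m import ld,win,circ
from h import *
im,d,c=ld('w1')
uv,col,P,ok=win(im,d,c,254,168,38)
k=(col.max(1)<70)&(np.hypot(uv[:,0]-254,uv[:,1]-173)<14)&(P[:,2]>45)
wb=uv[k].mean(0); print('button',wb,np.median(P[k],0).round(1),plane(c,wb,51).round(1))
near=np.hypot(P[:,0]-655,P[:,1]+127)<60
for lo,hi in ((19,27),(40,46)):
    q=near&(P[:,2]>lo)&(P[:,2]<hi); print(lo,circ(P[q]),P[q][:,:2].min(0),P[q][:,:2].max(0),np.median(P[q][:,2]))
print('floor',np.median(P[near&(P[:,2]<15)][:,2]))
# bright disc outline -> ellipse -> plane z=23
m=((col.min(1)>115)&near).reshape(76,76).astype(np.uint8)
ct=max(cv2.findContours(m,0,cv2.CHAIN_APPROX_NONE)[0],key=cv2.contourArea)[:,0]+[216,130]
print('disc outline z23',circ(plane(c,cv2.convexHull(ct.astype(np.int32))[:,0],23)))
uv,col,P,ok=win(im,d,c,388,222,38)
r=(P[:,2]>78)&(P[:,2]<92); print('tin rim',circ(P[r]),P[r][:,2].mean())
# triangulate button and tin rim centre: wrist vs top
def tri(a,b):
    (r1,o1),(r2,o2)=[rays(*x) for x in (a,b)]; t=np.linalg.lstsq(np.c_[r1[0],-r2[0]],o2-o1,rcond=None)[0]
    return (o1+t[0]*r1[0]).round(1),(o2+t[1]*r2[0]).round(1)
it,dt,ct_=ld('top'); u2,c2,P2,_=win(it,dt,ct_,258,191,14); k2=(c2.max(1)<70)&(P2[:,2]>47)
print('button tri',tri((c,wb),(ct_,u2[k2].mean(0))))
def ringc(im,d,c,u,v):
    uv,_,P,_=win(im,d,c,u,v,38); r=(P[:,2]>78)&(P[:,2]<92)&(np.hypot(P[:,0]-653,P[:,1]-38)<45)
    return np.array(cv2.fitEllipse(cv2.convexHull(uv[r].astype(np.int32)))[0])
print('rim tri',tri((c,ringc(im,d,c,388,222)),(ct_,ringc(it,dt,ct_,177,192))))
E
python3 m2.py | tail -8
```

```text
button [253.70440252 172.59433962] [ 653.  -126.4   50.4] [[ 652.9 -126.3   51. ]]
19 (array([ 654.13246079, -125.67810637]), np.float64(29.66927222988315)) [ 617.33758392 -162.17450476] [689.8353078  -89.77226227] 22.488036343644865
40 (array([ 653.84682931, -125.76026505]), np.float64(16.45563300459156)) [ 634.53903999 -145.53206267] [ 672.73694206 -106.48813072] 42.48404417994038
floor 5.503028913232896
disc outline z23 (array([ 653.61355492, -125.93040167]), np.float64(54.943924485583324))
tin rim (array([652.76696685,  39.11827421]), np.float64(33.3172816959808)) 82.21312171830395
button tri (array([ 652. , -126.6,   55.6]), array([ 653. , -127.2,   55.7]))
rim tri (array([651.9,  38.9,  82. ]), array([653. ,  38.7,  82.1]))
```

Emit:
send_rows --steps '[[[0.1, -0.2, 3, 0, 1], [0.1, -0.15, 3, 0, 1], [0, 0, 3, 0, 1], [0, 0, 2, 0, 1], [0, 0, 1.5, 0, 1], [0, 0, 0, 0, 1], [0, 0, 0, 0, 1]]]'

```text
clock: 2.28
position: [649.5, -135.0, 65.7]
ee_rot: [-0.159, 0.987, 0.004, -0.003]
contact_force: [0.6, -0.5, 0.7]
gripper_width: 85.3
```

Emit:
send_rows --steps '[[[-0.6, 0.7, 0, 0, 1], [0, 0, 0, 0, 1], [0, 0, 0, 0, 1]]]'

```text
clock: 2.53
position: [653.9, -127.8, 69.3]
ee_rot: [-0.157, 0.988, 0.003, -0.001]
contact_force: [0.6, 0.1, 0.3]
gripper_width: 85.4
```

```bash
python3 w.py w2
```

```text
[ 654.39236759 -127.71528442   69.68514004] [-1.576e-01  9.875e-01  3.000e-03 -6.000e-04] [[-0.95, -0.311, -0.002], [-0.311, 0.95, 0.006], [0.0, 0.006, -1.0]]
```

View pics/w2.png

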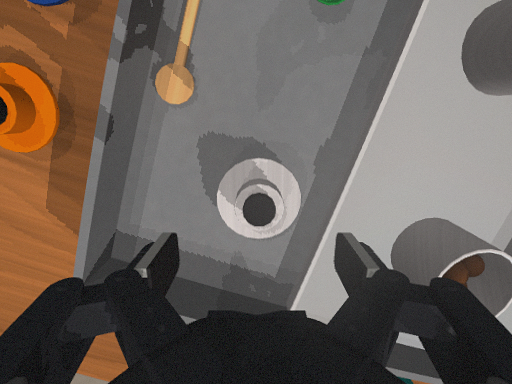

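The lid sits centred between the fingers, with the button at (260,209) and the finger midpoint near column 256. I'll measure it again from here.

```bash
cat > m3.py <<'E'
from m import ld,win,circ
from h import *
im,d,c=ld('w2')
uv,col,P,ok=win(im,d,c,259,200,50)
near=ok&(np.hypot(P[:,0]-654,P[:,1]+126)<55)
for lo,hi in ((19,27),(40,46)):
    q=near&(P[:,2]>lo)&(P[:,2]<hi); print(lo,circ(P[q]),((P[q][:,:2].min(0)+P[q][:,:2].max(0))/2).round(1),np.ptp(P[q][:,:2],axis=0),np.median(P[q][:,2]))
k=near&(col.max(1)<70)&(P[:,2]>46); print('button',np.median(P[k],0).round(1),k.sum())
s=arm.read_state(); Rm=R.from_quat(s['ee_rot']).as_matrix()
print(s['position'],'to go, tool mm',(Rm.T@(np.r_[np.median(P[k],0)[:2],25]-s['position'])).round(1))
E
python3 m3.py | tail -4
```

```text
19 (array([ 654.46713515, -125.59282594]), np.float64(30.221310195837425)) [ 653.8 -126.2] [73.08240209 73.03325393] 22.409424757507097
40 (array([ 653.67634653, -125.93796944]), np.float64(16.90353372004277)) [ 653.2 -125.9] [39.69447645 39.66089955] 42.36248959580391
button [ 652.6 -126.6   50.3] 816
[ 654.39236759 -127.71528442   69.68514004] to go, tool mm [ 1.4  1.4 44.7]
```

Emit:
send_rows --steps '[[[0, 0.15, 1.5, 0, 0.7], [0, 0.1, 1.2, 0, 0.7], [0, 0, 0.8, 0, 0.7], [0, 0, 0, 0, 0.7], [0, 0, 0, 0, 0.7], [0, 0, 0, 0, 0.7]]]'

```text
clock: 3.08
position: [656.7, -124.6, 37.7]
ee_rot: [-0.158, 0.987, 0.002, 0.004]
contact_force: [-1.2, -1.1, 0.2]
gripper_width: 59.4
```

Emit:
send_rows --steps '[[[0.3, 0, 0.8, 0, 0.7], [0, 0, 0.5, 0, 0.7], [0, 0, 0, 0, 0.7], [0, 0, 0, 0, 0.7]]]'

```text
clock: 3.42
position: [654.4, -125.8, 24.5]
ee_rot: [-0.158, 0.987, 0.002, 0.005]
contact_force: [-0.6, 0.4, 0.4]
gripper_width: 59.5
```

Emit:
send_rows --steps '[[[0, 0, 0.1, 0, 0], [0, 0, 0, 0, 0], [0, 0, 0, 0, 0], [0, 0, 0, 0, 0], [0, 0, 0, 0, 0], [0, 0, 0, 0, 0], [0, 0, 0, 0, 0]]]'

```text
clock: 4.0
position: [655.0, -125.9, 24.0]
ee_rot: [-0.159, 0.987, 0.002, 0.005]
contact_force: [-0.1, 0.4, -0.4]
gripper_width: 0.1
```

The jaws closed to 0.1 mm, so the grasp missed. I'll look.

```bash
python3 w.py w3; python3 -c "
from h import *
im,d,c=grab('scene'); cv2.imwrite('pics/s3.png',cv2.resize(im[100:300,150:400],None,fx=3,fy=3))
w=cv2.imread('pics/w3.png'); a=cv2.resize(im[120:280,170:384],(400,299)); cv2.imwrite('pics/both3.png',np.hstack([cv2.resize(w,(400,299)),a]))"
```

```text
[ 655.0440192  -125.92569329   24.083237  ] [-0.1585  0.9873  0.0017  0.0052] [[-0.95, -0.313, 0.01], [-0.313, 0.95, 0.005], [-0.011, 0.002, -1.0]]
```

View pics/both3.png

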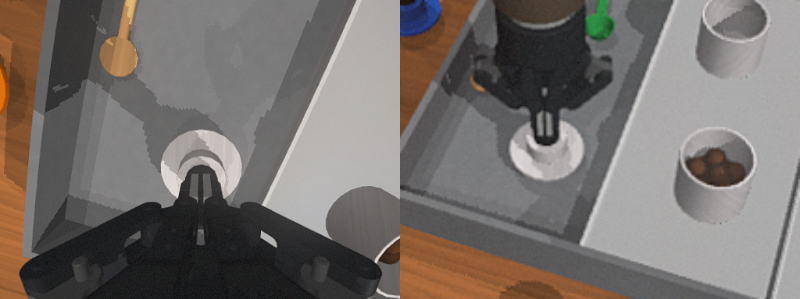

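```bash
python3 - <<'E' | tail -30
from h import *
from m import win
out=[]
for n,box in (('scene',(215,256,150,215)),('wrist',(215,290,170,320)),('top',(225,295,150,240))):
    im,d,c=grab(n); u0,u1,v0,v1=box
    vv,uu=np.mgrid[v0:v1,u0:u1]; uv=np.c_[uu.ravel(),vv.ravel()]; P=cloud(c,uv,d[vv,uu].ravel()); col=im[vv,uu].reshape(-1,3)
    nr=(np.hypot(P[:,0]-654,P[:,1]+126)<30)
    k=nr&(col.max(1)<110)&(P[:,2]>30)
    print('FT',n,k.sum(),'z pct',np.percentile(P[k,2],[0,2,5,10,25,50]).round(1))
    low=k&(P[:,2]<np.percentile(P[k,2],15)); print('  low pts',np.median(P[low],0).round(1))
    for lo,hi in ((19,27),(38,46)):
        q=nr&(P[:,2]>lo)&(P[:,2]<hi); print('  lid',lo,np.median(P[q],0).round(1),q.sum())
s=arm.read_state(); print('FT',s['contact_force'],s['joint_efforts'].round(2),s['joints'].round(4),s['position'])
E
```

```text
top button px [258.71111111 191.08888889] 90 depth pt [ 653.4 -127.5   51.6]
 z hist (array([   0,  216, 1213,   27,    6,  532,   99,    5,    8,  132,   42,
        104,    2,    0]), array([-5,  0,  5, 10, 15, 20, 25, 30, 35, 40, 45, 50, 55, 60, 65]))
 tin rim (array([652.93297784,  38.46584964]), np.float64(33.51257305719045)) 83.2 212 centre z hist [   0   20 1189 1778   30  200   90  416  118   53  185    1]
 tin rim (array([477.71777874,  15.87357887]), np.float64(33.552120289830484)) 83.8 188 centre z hist [   0    0 1000 2677   39   36   47   35   42   35  169    3]
scene button px [247.85820896 191.19402985] 134 depth pt [ 657.8 -125.7   50.5]
 z hist (array([  0, 453, 997,   1,  28, 599,  50,  29,  39, 163,  51,  93,   0,
         0]), array([-5,  0,  5, 10, 15, 20, 25, 30, 35, 40, 45, 50, 55, 60, 65]))
 tin rim (array([654.63155693,  38.91742175]), np.float64(33.55541245626654)) 81.3 366 centre z hist [   0    0 1466  872   93  167  239  525  246  213  258    0]
 tin rim (array([478.68710302,  16.57375935]), np.float64(33.51488099485904)) 80.9 288 centre z hist [  36   12 1598  982  233  229  206  177  203  205  189    0]
button tri [ 654.21456381 -127.38690249   45.32040811] [ 654.10445875 -126.98074998   45.28595793]
FT scene 770 z pct [ 30.8  44.4  49.4  52.6  90.4 110.8]
  low pts [ 662.4 -124.1   50.3]
  lid 19 [ 672.4 -134.1   22.7] 190
  lid 38 [ 666.3 -126.1   42.2] 132
FT wrist 6486 z pct [ 30.2  47.5  50.3  64.7  86.4 103.3]
  low pts [ 643.7 -130.    59.1]
  lid 19 [ 638.3 -140.3   22.4] 1745
  lid 38 [ 642.4 -131.1   42.3] 1196
FT top 985 z pct [106.3 408.2 409.1 410.3 411.9 413.3]
  low pts [ 639.7 -103.9  409.7]
  lid 19 [ 631.7 -119.8   23.4] 91
  lid 38 [nan nan nan] 0
FT [ 0.32077779 -1.01876869 -0.74335703] [ 0.000e+00 -4.651e+01  1.551e+01  3.440e+00  2.000e-02  0.000e+00] [ 0.0497  0.6085 -0.0923 -0.0059 -0.8604 -1.2983] [ 654.92274251 -125.93905909   23.93991857]
  return _methods._mean(a, axis=axis, dtype=dtype,
  ret = um.true_divide(
```

View pics/s3.png

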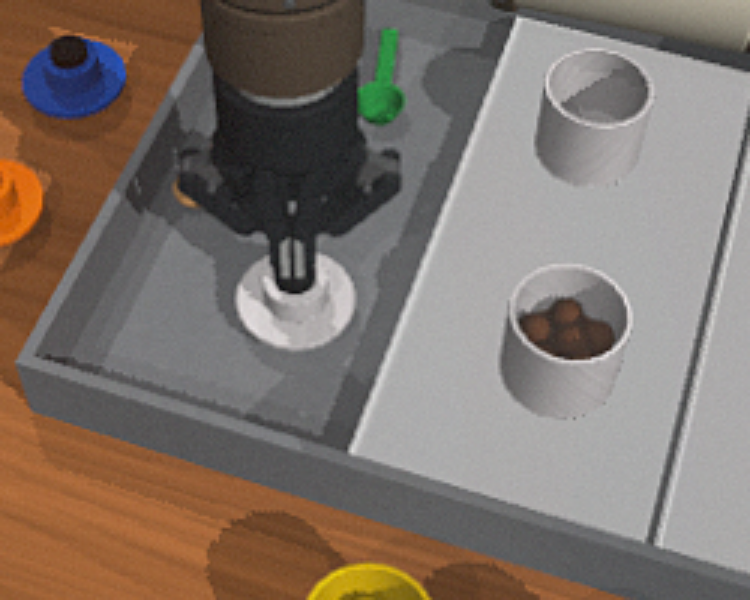

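```bash
sed -i '/^B={}/,$d' m.py; python3 - <<'E'
from h import *
for n,us,vs in (('scene',(242,247,252),range(176,206,2)),('wrist',(245,258,270),range(200,300,6))):
    im,d,c=grab(n)
    for u in us:
        print(n,u,[(v,im[v,u].tolist(),cloud(c,[[u,v]],[d[v,u]])[0].round(0).astype(int).tolist()) for v in vs])
E
```

```text
scene 242 [(176, [43, 42, 39], [667, -131, 105]), (178, [43, 42, 39], [668, -131, 101]), (180, [46, 42, 41], [667, -132, 93]), (182, [37, 34, 31], [662, -134, 80]), (184, [27, 27, 21], [663, -134, 75]), (186, [27, 25, 26], [662, -134, 68]), (188, [30, 26, 27], [663, -134, 63]), (190, [15, 14, 14], [660, -136, 52]), (192, [18, 18, 15], [665, -134, 53]), (194, [28, 30, 29], [663, -135, 45]), (196, [164, 164, 168], [665, -134, 42]), (198, [221, 221, 226], [668, -133, 40]), (200, [157, 158, 163], [672, -132, 39]), (202, [129, 132, 131], [674, -131, 36]), (204, [122, 121, 125], [673, -132, 27])]
scene 247 [(176, [39, 40, 38], [655, -127, 92]), (178, [32, 33, 32], [659, -126, 91]), (180, [55, 55, 54], [663, -124, 91]), (182, [49, 49, 46], [664, -124, 87]), (184, [42, 41, 41], [664, -124, 82]), (186, [32, 31, 31], [663, -125, 73]), (188, [31, 30, 31], [664, -125, 68]), (190, [20, 17, 21], [664, -124, 63]), (192, [29, 26, 31], [659, -127, 50]), (194, [44, 44, 46], [665, -125, 51]), (196, [35, 33, 34], [666, -124, 48]), (198, [159, 160, 164], [666, -124, 41]), (200, [176, 179, 181], [671, -12
[... 1994 characters left out ...]
 113, 113], [729, -100, 5])]
wrist 270 [(200, [111, 113, 117], [633, -124, 39]), (206, [200, 201, 209], [636, -124, 43]), (212, [195, 199, 208], [640, -122, 42]), (218, [56, 55, 59], [642, -122, 47]), (224, [59, 59, 57], [644, -121, 51]), (230, [56, 55, 57], [648, -120, 50]), (236, [55, 53, 57], [644, -122, 67]), (242, [74, 77, 78], [640, -124, 82]), (248, [95, 96, 99], [641, -125, 87]), (254, [40, 37, 41], [640, -125, 95]), (260, [40, 38, 37], [640, -126, 99]), (266, [45, 41, 42], [640, -126, 103]), (272, [36, 31, 32], [640, -126, 107]), (278, [35, 34, 32], [641, -126, 110]), (284, [41, 35, 34], [636, -128, 122]), (290, [35, 33, 35], [636, -128, 124]), (296, [30, 30, 32], [639, -127, 123])]
```

```bash
python3 - <<'E'
from h import *
from m import ld
for n,z in (('w1',191.6),('w2',69.7)):
    im,d,c=ld(n)
    for u,v in ((172,238),(172,244),(168,250),(150,262),(342,238),(342,244),(348,250),(360,262)):
        p=cloud(c,[[u,v]],[d[v,u]])[0]; print(n,u,v,p.round(0),'tip-TCP z',round(p[2]-z,1))
E
```

```text
w1 172 238 [ 661. -168.  242.] tip-TCP z 50.0
w1 172 244 [ 664. -167.  242.] tip-TCP z 50.0
w1 168 250 [ 663. -167.  249.] tip-TCP z 57.4
w1 150 262 [ 661. -170.  265.] tip-TCP z 73.9
w1 342 238 [632. -87. 245.] tip-TCP z 53.6
w1 342 244 [635. -87. 246.] tip-TCP z 54.8
w1 348 250 [634. -87. 254.] tip-TCP z 62.7
w1 360 262 [632. -87. 267.] tip-TCP z 75.9
w2 172 238 [ 657. -173.  119.] tip-TCP z 49.4
w2 172 244 [ 587. -151.  241.] tip-TCP z 171.6
w2 168 250 [ 660. -172.  126.] tip-TCP z 56.1
w2 150 262 [ 656. -174.  145.] tip-TCP z 74.8
w2 342 238 [629. -92. 122.] tip-TCP z 52.4
w2 342 244 [632. -91. 124.] tip-TCP z 53.9
w2 348 250 [631. -91. 132.] tip-TCP z 62.4
w2 360 262 [629. -91. 145.] tip-TCP z 75.4
```

The lid is untouched. Two cameras put the shut fingertips about 32 mm above the reported TCP (45–50 mm when open), so I'll go lower by that measured offset: open, descend, check, close.

Emit:
send_rows --steps '[[[0, 0, 0, 0, 0.7], [0, 0, 0, 0, 0.7], [0, 0, 0, 0, 0.7], [0, 0, 0, 0, 0.7], [0, 0, 1, 0, 0.7], [0, 0, 0.8, 0, 0.7], [0, 0, 0.5, 0, 0.7], [0, 0, 0, 0, 0.7], [0, 0, 0, 0, 0.7]]]'

```text
clock: 5.1
position: [654.5, -125.8, -2.5]
ee_rot: [-0.158, 0.987, 0.002, 0.004]
contact_force: [-0.1, 0.5, 0.6]
gripper_width: 59.6
```

Emit:
send_rows --steps '[[[0.05, 0, 0.5, 0, 0.7], [0, 0, 0.2, 0, 0.7], [0, 0, 0, 0, 0.7], [0, 0, 0, 0, 0.7]]]'

```text
clock: 5.43
position: [653.9, -125.9, -10.7]
ee_rot: [-0.158, 0.987, 0.002, 0.004]
contact_force: [1.0, -0.3, 0.4]
gripper_width: 59.6
```

```bash
python3 w.py w4; python3 - <<'E'
from h import *
from m import ld
im,d,c=ld('w4'); s=arm.read_state(); Rm=R.from_quat(s['ee_rot']).as_matrix()
vv,uu=np.mgrid[190:330,130:390]; P=cloud(c,np.c_[uu.ravel(),vv.ravel()],d[vv,uu].ravel())
col=im[vv,uu].reshape(-1,3); T=(P-s['position'])@Rm
for sg in (-1,1):
    k=(T[:,1]*sg>23)&(T[:,1]*sg<48)&(T[:,0]>-20)&(T[:,0]<20)&(T[:,2]<-33)&(T[:,2]>-80)
    print(sg,k.sum(),'low z',np.percentile(P[k,2],[0,1,3,10]).round(1),'y inner',np.percentile(T[k,1]*sg,[1,5]).round(1))
a=im[140:380,100:420]; 
i2,_,_=grab('scene'); cv2.imwrite('pics/b4.png',np.hstack([cv2.resize(a,(400,300)),cv2.resize(i2[130:250,170:330],(400,300))]))
E
```

```text
[ 653.92753826 -125.93165396  -10.66039839] [-0.1584  0.9874  0.0019  0.0039] [[-0.95, -0.313, 0.007], [-0.313, 0.95, 0.005], [-0.008, 0.002, -1.0]]
-1 2297 low z [22.1 22.2 22.4 22.7] y inner [23.4 24.8]
1 2181 low z [22.3 22.4 22.5 22.8] y inner [23.3 24.9]
```

View pics/b4.png

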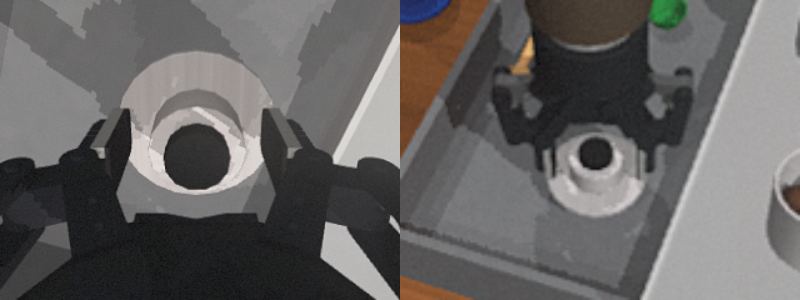

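The fingers now straddle the collar, just above the disc and with even gaps on both sides. Closing.

Emit:
send_rows --steps '[[[0, 0, 0, 0, 0], [0, 0, 0, 0, 0], [0, 0, 0, 0, 0], [0, 0, 0, 0, 0], [0, 0, 0, 0, 0], [0, 0, 0, 0, 0]]]'

```text
clock: 6.03
position: [656.0, -126.4, -7.0]
ee_rot: [-0.159, 0.987, 0.001, 0.006]
contact_force: [-0.1, 0.4, -0.3]
gripper_width: 38.1
```

Emit:
send_rows --steps '[[[0, 0, -1, 0, 0], [0, 0, -1.5, 0, 0], [0, 0, -2, 0, 0], [0, 0, -2, 0, 0], [0, 0, -2, 0, 0], [0, 0, -1.5, 0, 0], [0, 0, -1, 0, 0], [0, 0, 0, 0, 0], [0, 0, 0, 0, 0]]]'

```text
clock: 6.78
position: [652.2, -127.0, 108.3]
ee_rot: [-0.159, 0.987, 0.002, 0.003]
contact_force: [-0.2, -0.2, -1.4]
gripper_width: 38.1
```

Emit:
send_rows --steps '[[[-0.5, 1.5, 0, 0, 0], [-1, 3, 0, 0, 0], [-1, 3, 0, 0, 0], [-1, 3, 0, 0, 0], [-1, 3, 0, 0, 0], [-0.6, 1.5, 0, 0, 0], [0, 0, 0, 0, 0], [0, 0, 0, 0, 0]]]'

```text
clock: 7.45
position: [647.7, 39.8, 98.6]
ee_rot: [-0.157, 0.988, 0.002, -0.005]
contact_force: [-0.1, 0.1, -1.2]
gripper_width: 37.9
```

```bash
cat > m5.py <<'E'
import sys
from h import *
from m import circ
s=arm.read_state(); Rm=R.from_quat(s['ee_rot']).as_matrix(); print(s['position'].round(1),Rm[:,2].round(3),s['gripper_width'].round(1),s['contact_force'].round(1))
for n in ('wrist','scene','top'):
    im,d,c=grab(n); vv,uu=np.mgrid[0:384,0:512]; P=cloud(c,np.c_[uu.ravel(),vv.ravel()],d.ravel()).reshape(384,512,3)
    if n!='top': cv2.imwrite(f'pics/{sys.argv[1]}_{n}.png',im)
    hs=cv2.cvtColor(im,cv2.COLOR_BGR2HSV); br=(hs[...,2]>85)&(hs[...,1]<60)&(d>0)
    T=(P-s['position'])@Rm
    k=br&(np.hypot(T[...,0],T[...,1])<48)&(T[...,2]>-45)&(T[...,2]<-20)
    k=cv2.morphologyEx(k.astype(np.uint8),cv2.MORPH_OPEN,np.ones((2,2)))>0
    if k.sum()>60:
        q=P[k]; zd=np.median(q[:,2]); q=q[abs(q[:,2]-zd)<4]
        A=np.c_[q[:,0]-q[:,0].mean(),q[:,1]-q[:,1].mean(),np.ones(len(q))]; pl=np.linalg.lstsq(A,q[:,2],rcond=None)[0]
        hull=cv2.convexHull(q[:,:2].astype(np.float32))[:,0]
        ctr,rad=cv2.minEnclosingCircle(hull)
        print(n,'disc top z',zd.round(1),'slope',pl[:2].round(3),'circle',np.round(ctr,1),round(rad,1),len(q))
    h=(P[...,2]>77)&(P[...,2]<88)&br&(np.hypot(P[...,0]-653,P[...,1]-39)<45)
    if h.sum()>60: print(n,'rim',np.round(circ(P[h])[0],1),circ(P[h])[1].round(1),h.sum())
E
python3 m5.py p5
```

```text
Traceback (most recent call last):
  File "m5.py", line 4, in <module>
    s=arm.read_state(); Rm=R.from_quat(s['ee_rot']).as_matrix(); print(s['position'].round(1),Rm[:,2].round(3),s['gripper_width'].round(1),s['contact_force'].round(1))
                                                                                                               ^^^^^^^^^^^^^^^^^^^^^^^^
AttributeError: 'float' object has no attribute 'round'
```

```bash
sed -i "s/s\['gripper_width'\].round(1)/s['gripper_width']/" m5.py; python3 m5.py p5; python3 -c "
import cv2,numpy as np
a=cv2.imread('pics/p5_wrist.png');b=cv2.imread('pics/p5_scene.png')[110:260,240:440]
cv2.imwrite('pics/b5.png',np.hstack([cv2.resize(a,(400,300)),cv2.resize(b,(400,300))]))"
```

```text
[647.7  39.8  98.6] [-0.011  0.002 -1.   ] 37.936532886525846 [-0.1  0.1 -1.2]
wrist disc top z 129.2 slope [-0.018  0.   ] circle [646.7  39.3] 37.1 4280
wrist rim [653.5  40.4] 35.2 113
scene disc top z 128.2 slope [-0.045 -0.012] circle [649.9  39.1] 36.9 528
scene rim [654.4  38.8] 33.7 199
top disc top z 130.1 slope [-0.02  -0.007] circle [637.8  31.5] 35.2 328
```

View pics/b5.png

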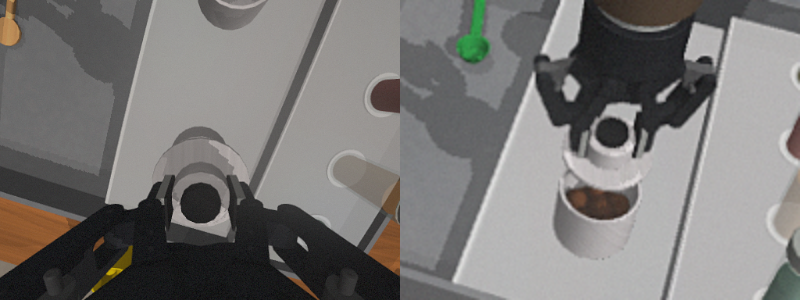

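Emit:
send_rows --steps '[[[-0.5, -0.2, 0.5, 0, 0], [0, 0, 0.8, 0, 0], [0, 0, 0.3, 0, 0], [0, 0, 0, 0, 0], [0, 0, 0, 0, 0]]]'

```text
clock: 8.02
position: [653.5, 32.8, 80.5]
ee_rot: [-0.152, 0.988, 0.002, -0.006]
contact_force: [-0.2, 1.2, -1.3]
gripper_width: 38.0
```

```bash
python3 m5.py p6
```

```text
[653.5  32.8  80.5] [-0.012  0.002 -1.   ] 37.97515637258082 [-0.2  1.2 -1.3]
wrist disc top z 111.1 slope [-0.02 -0.  ] circle [652.8  32.1] 37.3 4263
wrist rim [654.8  38.9] 35.7 307
scene disc top z 110.3 slope [-0.041 -0.004] circle [656.9  32. ] 36.1 515
scene rim [653.9  38.7] 34.0 171
top disc top z 112.3 slope [-0.015 -0.001] circle [644.8  26.6] 35.5 308
```

Emit:
send_rows --steps '[[[-0.2, 0.65, 0, 0, 0], [0, 0, 0, 0, 0], [0, 0, 0, 0, 0], [0, 0, 0, 0, 0]]]'

```text
clock: 8.5
position: [654.4, 41.3, 82.4]
ee_rot: [-0.153, 0.988, 0.002, -0.004]
contact_force: [0.1, -0.5, -1.2]
gripper_width: 37.9
```

Emit:
send_rows --steps '[[[0.1, -0.15, 0.4, 0, 0], [0, 0, 0.4, 0, 0], [0, 0, 0.2, 0, 0], [0, 0, 0, 0, 0], [0, 0, 0, 0, 0]]]'

```text
clock: 8.92
position: [653.6, 39.7, 71.4]
ee_rot: [-0.153, 0.988, 0.002, -0.004]
contact_force: [-0.5, 0.5, -1.6]
gripper_width: 38.2
```

```bash
python3 m5.py p7
```

```text
[653.6  39.7  71.4] [-0.008  0.003 -1.   ] 38.22674121889195 [-0.5  0.5 -1.6]
wrist disc top z 102.0 slope [-0.017  0.001] circle [652.7  39.1] 37.2 4278
wrist rim [653.3  40.2] 35.1 143
scene disc top z 101.2 slope [-0.025 -0.003] circle [654.5  38.5] 36.8 507
scene rim [653.8  38.7] 34.2 153
top disc top z 102.7 slope [-0.019 -0.006] circle [644.3  32.9] 35.2 291
```

Emit:
send_rows --steps '[[[0, 0, 0.4, 0, 0], [0, 0, 0.3, 0, 0], [0, 0, 0.2, 0, 0], [0, 0, 0, 0, 0], [0, 0, 0, 0, 0]]]'

```text
clock: 9.48
position: [653.9, 39.8, 62.0]
ee_rot: [-0.153, 0.988, 0.002, -0.003]
contact_force: [0.7, -0.8, -0.7]
gripper_width: 38.1
```

Emit:
send_rows --steps '[[[0, 0, 0.15, 0, 0], [0, 0, 0.1, 0, 0], [0, 0, 0, 0, 0], [0, 0, 0, 0, 0]]]'

```text
clock: 9.82
position: [653.9, 39.8, 59.2]
ee_rot: [-0.153, 0.988, 0.002, -0.003]
contact_force: [-0.4, 0.2, -1.2]
gripper_width: 38.5
```

Emit:
send_rows --steps '[[[0, 0, 0.1, 0, 0], [0, 0, 0, 0, 0], [0, 0, 0, 0, 0]]]'

```text
clock: 10.07
position: [654.4, 39.8, 58.9]
ee_rot: [-0.153, 0.988, 0.002, -0.003]
contact_force: [-0.6, 0.5, -1.3]
gripper_width: 38.0
```

Emit:
send_rows --steps '[[[0, 0, 0.05, 0, 0], [0, 0, 0, 0, 0.3], [0, 0, 0, 0, 0.75], [0, 0, 0, 0, 0.75], [0, 0, 0, 0, 0.75], [0, 0, 0, 0, 0.75]]]'

```text
clock: 10.57
position: [655.1, 39.9, 59.3]
ee_rot: [-0.153, 0.988, 0.002, -0.002]
contact_force: [0.5, -0.6, 0.5]
gripper_width: 64.1
```

```bash
python3 m5.py p8
```

```text
[655.1  39.9  59.3] [-0.004  0.003 -1.   ] 64.13434289399841 [ 0.5 -0.6  0.5]
wrist disc top z 88.5 slope [-0.001  0.001] circle [653.4  39.9] 37.3 5954
wrist rim [653.5  39.3] 30.8 1617
scene disc top z 88.5 slope [-0.007 -0.004] circle [654.7  38.1] 37.1 645
scene rim [655.1  38.8] 30.8 309
top disc top z 89.1 slope [-0.001 -0.005] circle [641.   32.9] 33.7 294
```

Emit:
send_rows --steps '[[[0, 0, -0.8, 0, 0.75], [0, 0, -1, 0, 0.75], [0, 0, -1.2, 0, 0.75], [0, 0, -1.2, 0, 0.75], [0, 0, -0.6, 0, 0.6], [0, 0, 0, 0, 0], [0, 0, 0, 0, 0], [0, 0, 0, 0, 0], [0, 0, 0, 0, 0], [0, 0, 0, 0, 0]]]'

```text
clock: 11.55
position: [655.5, 39.7, 112.9]
ee_rot: [-0.153, 0.988, 0.002, -0.001]
contact_force: [-0.5, -0.5, 0.0]
gripper_width: -0.1
```

```bash
cat > m9.py <<'E'
from h import *
s=arm.read_state(); print(s['position'].round(1),s['ee_rot'].round(3),s['gripper_width'],s['contact_force'].round(1))
for n in ('wrist','scene'):
    im,d,c=grab(n); vv,uu=np.mgrid[0:384,0:512]; P=cloud(c,np.c_[uu.ravel(),vv.ravel()],d.ravel()).reshape(384,512,3)
    rr=np.hypot(P[...,0]-653.5,P[...,1]-39); mx=im.max(2)
    k=(rr<18)&(mx<75)&(P[...,2]>106)&(P[...,2]<121); q=P[k]
    if k.sum()>10: print(n,'button',np.median(q,0).round(1),'z95',np.percentile(q[:,2],95).round(1),k.sum())
    k=(rr<40)&(mx>90)&(P[...,2]>104)&(P[...,2]<113); q=P[k]
    if k.sum()>10: print(n,'collar ext centre',((q.min(0)+q.max(0))/2).round(1),np.ptp(q,axis=0).round(1))
    k=(rr<40)&(mx>90)&(P[...,2]>84)&(P[...,2]<94); q=P[k]
    if k.sum()>10: print(n,'disc',np.median(q[:,2]).round(1),((q.min(0)+q.max(0))/2).round(1),np.ptp(q,axis=0).round(1))
    k=(rr<25)&(P[...,2]>122)&(P[...,2]<175); q=P[k]
    if k.sum()>10: l=np.percentile(q[:,2],3); e=q[q[:,2]<l+12]; print(n,'tip z',l.round(1),'lo',e.min(0).round(1),'hi',e.max(0).round(1))
E
python3 m9.py
```

```text
[655.5  39.7 112.9] [-0.153  0.988  0.002 -0.001] -0.050308512720976466 [-0.5 -0.5  0. ]
wrist button [649.1  37.4 116.3] z95 117.3 783
wrist collar ext centre [651.3  39.  108.1] [36.2 39.4  8.1]
wrist disc 88.4 [652.6  39.2  89.1] [71.5 73.2  9.8]
wrist tip z 148.8 lo [641.3  23.8 146.3] hi [652.2  49.6 160.8]
scene button [657.6  38.7 116.5] z95 118.5 170
scene collar ext centre [655.9  37.7 107.9] [36.3 39.6  7.8]
scene disc 88.4 [655.   37.9  88.9] [72.5 74.   9.7]
scene tip z 145.0 lo [655.8  23.8 143.6] hi [668.6  51.8 156.9]
```

Emit:
send_rows --steps '[[[0.1, 0, 0.6, 0, 0], [0, 0, 0.8, 0, 0], [0, 0, 0.6, 0, 0], [0, 0, 0.2, 0, 0], [0, 0, 0, 0, 0], [0, 0, 0, 0, 0]]]'

```text
clock: 12.15
position: [653.8, 39.3, 86.9]
ee_rot: [-0.153, 0.988, 0.002, -0.002]
contact_force: [-1.2, 0.5, 3.0]
gripper_width: 0.2
```

Emit:
send_rows --steps '[[[0, 0, 0.2, 0, 0], [0, 0, 0.2, 0, 0], [0, 0, 0, 0, 0]]]'

```text
clock: 12.4
position: [653.8, 39.3, 83.8]
ee_rot: [-0.154, 0.988, 0.002, -0.002]
contact_force: [0.0, -0.4, 0.4]
gripper_width: 0.3
```

Emit:
send_rows --steps '[[[0, 0, 0.2, 0, 0], [0, 0, 0.2, 0, 0], [0, 0, 0, 0, 0]]]'

```text
clock: 12.65
position: [654.1, 39.3, 80.4]
ee_rot: [-0.154, 0.988, 0.002, -0.002]
contact_force: [-0.2, -0.5, 0.8]
gripper_width: -0.2
```

Emit:
send_rows --steps '[[[0, 0, 0.2, 0, 0], [0, 0, 0.2, 0, 0]]]'

```text
clock: 12.82
position: [654.6, 39.2, 80.3]
ee_rot: [-0.154, 0.988, 0.001, -0.001]
contact_force: [-5.7, 1.2, 11.0]
gripper_width: -0.1
```

Emit:
send_rows --steps '[[[0, 0, 0.3, 0, 0], [0, 0, 0.4, 0, 0]]]'

```text
clock: 12.98
position: [655.1, 39.0, 80.3]
ee_rot: [-0.156, 0.988, -0.0, 0.0]
contact_force: [-8.5, 1.2, 22.1]
gripper_width: -0.1
```

Emit:
send_rows --steps '[[[0, 0, -0.5, 0, 0], [0, 0, -1, 0, 0], [0, 0, -2, 0, 0], [0, 0, -2, 0, 0], [0, 0, -2, 0, 0], [0, 0, -1, 0, 0], [0, 0, 0, 0, 0], [0, 0, 0, 0, 0]]]'

```text
clock: 13.65
position: [654.8, 39.2, 168.1]
ee_rot: [-0.155, 0.988, 0.0, -0.0]
contact_force: [0.8, -0.4, -1.3]
gripper_width: -0.0
```

```bash
python3 m9.py; python3 - <<'E'
from h import *
a,_,_=grab('wrist'); im,d,c=grab('scene')
cv2.imwrite('pics/b9.png',np.hstack([cv2.resize(a,(400,300)),cv2.resize(im[110:260,240:440],(400,300))]))
from m import circ
for ctr in ((653.5,39),(478,16)):
    vv,uu=np.mgrid[0:384,0:512]; P=cloud(c,np.c_[uu.ravel(),vv.ravel()],d.ravel()); k=(np.hypot(P[:,0]-ctr[0],P[:,1]-ctr[1])<40)&(P[:,2]>(35 if ctr[1]>30 else 76))&(P[:,2]<(78 if ctr[1]>30 else 95))
    print(circ(P[k]),k.sum())
E
```

```text
[654.8  39.2 168.1] [-0.155  0.988  0.    -0.   ] -0.03478945903758149 [ 0.8 -0.4 -1.3]
wrist button [653.2  39.1 109.3] z95 110.3 532
wrist collar ext centre [652.9  39.2 107.4] [39.5 39.6  6.2]
wrist disc 88.5 [653.3  39.6  89.2] [72.5 73.   9.2]
scene button [654.9  38.6 109.5] z95 111.3 130
scene collar ext centre [654.7  38.  107.8] [39.6 38.9  7.6]
scene disc 88.5 [654.5  38.   89.1] [75.9 74.   9.4]
(array([653.27006165,  38.81360846]), np.float64(35.093057921719655)) 530
(array([473.53271289, -13.87063928]), np.float64(3.990648848214454)) 7
```

View pics/b9.png

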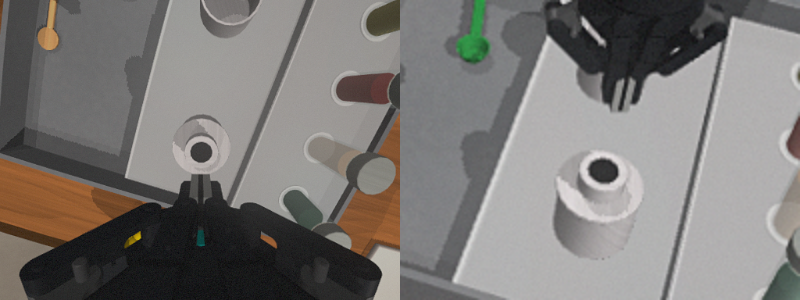

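The lid sits flat and home, the button has gone from 116.3 to 109.4 mm (7 mm), and the tin hasn't moved. The gripper is clear, so I'm handing in.

```bash
python3 -c "
from bench import job; print(job.job_done())"
```

```text
the job is handed in; nothing more can be done
None
```

The aluminium lid is on the nutmeg tin and its button is pressed fully down. I handed the job in at about 14 s of the 38 s allowed.

**Last checks**
- **Lid:** it sits level, with the disc top at 88.5 mm in both the wrist and scene views (89 mm expected). It is centred on the tin to about 1 mm.
- **Button:** its face went from about 116.4 mm to 109.4 mm, the full 7 mm. It stopped against 22 N and stayed down after I withdrew.
- **Nutmeg tin:** it measures (653, 39) mm, the same as at the start.
- **Empty tin:** the arm was never near it and the final wrist view shows it open. I could not re-measure its position, because the gripper hid it in the last scene view.

**What went wrong or disagreed**
- **First grasp:** the jaws shut in the air above the button without touching the lid. The cameras showed the fingertips about 32 mm higher than the reported TCP. I used that measured offset for the second grasp, which held, and for the press.
- **Camera agreement:** the scene and wrist views differed by 1–3 mm in x, within what the lid's sideways play could absorb. The top view of the lid was partly hidden by the arm, so I did not rely on it for centring.

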